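Stow the makeup palette in the rotating organiser

TASK

The flat makeup palette is lying on the vanity top and belongs upright in the narrow slot of the clear rotating organiser. Set it down leaning on the little wooden easel, seated on its ledge, and let go; then take it again by its free upper end, slide it down into the slot until it is fully home, and let go. Do not let it drop, and leave the cup, nail polish and lash curler where they are.

Things in the scene. Friction and masses are not known exactly. Their poses are not given: they have to be found in the camera images.
- palette_centre (a point): Centre of the makeup palette, a flat black closed case with a grey panel on one face, 140 x 64 x 12 mm, 0.1 to 0.2 kg. x along its length, y its width, z its thickness. It starts flat on the vanity top (centre 6 mm up), x roughly to the robot's left. Either end and face will do. Grip it across its width while lying, across its thickness at the free upper end while leaning.
- easel_rest (a point): Where the palette's centre is when it leans properly on the easel, 90 mm above the vanity top. Axes are those of the leaning palette: x up the slope (55 degrees above level, top leaning to the robot's left, give or take 15 degrees), y level across, z out of the front face (up and to the robot's right).
- easel: Fixed small wooden easel, base 140 x 90 x 8 mm, origin on its underside, below easel_rest. In easel_rest axes: the ledge under the palette's lower end is at x = -70 mm, 76 mm wide, with a front lip 10 mm high at z = 13 to 17 mm (7 mm play). The back board touches the palette's rear (z = -6 mm), is 36 mm wide and ends at x = +12 mm: the sides and upper 58 mm of the palette stand free.
- slot_home (a point): Where the palette's centre is when it stands fully home in the organiser's slot, 92 mm above the vanity top, on the turning axis. z up, x across the slot's gap (palette thickness), y along the slot's width (palette width); the axes turn with the carousel. The slot's floor is 70 mm below this point.
- organiser: Clear acrylic organiser, 95 mm radius; origin under its fixed base's centre. The slot in its middle is 16 x 70 mm inside, straight walls from 22 to 85 mm above the vanity top, then flared lips up to 97 mm, about 27 x 76 mm at the mouth. A palette fully home stands 65 mm out of the lips. Low trays on both sides hold small cosmetics up to 77 mm above the vanity top.
- carousel (a joint): Angle (rad) of the organiser's carousel on its fixed white base, counter-clockwise from above positive, limits -1 to 1; it stays where it is left (friction 0.12 N m). It need not be turned.
- cup: White ceramic toothbrush cup, 74 mm across, 100 mm high, origin at the centre of its underside. Bystander.
- polish: Glass nail polish bottle with black cap, 34 x 34 mm, 74 mm high, origin at the centre of its underside. Bystander.
- curler: Steel eyelash curler lying flat, 112 mm long along x, 9 mm high, origin under its middle. Bystander.
Things that resemble listed ones, but are neither listed nor needed, are in the scene too. What is shaped like the part that bears palette_centre but green, purple or turquoise is not meant.

How it is judged:
On the way:
1. the palette leans on the easel, seated, let go by the robot (distance between palette_centre and easel_rest below 0.025 m and angle between the x axis of palette_centre and the x axis of easel_rest, either way round below 0.25 rad and angle between the z axis of palette_centre and the z axis of easel_rest, either way round below 0.25 rad and contact force between the fingers and palette below 0.1 N and linear speed of palette below 0.02 m/s), for 0.2 s.
At the end, for the whole second after the job is handed in: After resting released on the easel, the palette stands in the slot: centre within 10 mm sideways and 5 mm in height of slot_home, upright within 0.12 rad, faces along the slot within 0.3 rad, released and not moving beyond a settling rock (0.1 m/s); bystanders moved under 30 mm and not tipped (horizontal distance between palette_centre and slot_home below 0.01 m and z of palette_centre in the frame of slot_home between -0.005 and 0.005 m and angle between the x axis of palette_centre and the z axis of slot_home, either way round below 0.12 rad and angle between the z axis of palette_centre and the x axis of slot_home, either way round below 0.3 rad and linear speed of palette below 0.1 m/s and contact force between the fingers and palette below 0.1 N); the robot touches nothing.
It fails at once if the palette was dropped (over 0.7 m/s while not held) (linear speed of palette above 0.7 m/s and contact force between the fingers and palette below 0.1 N).
It fails at once if a bystander was moved more than 30 mm or tipped (distance of any of cup, polish, curler from where it was at the start of the episode above 0.03 m or angle between any of cup, polish's own z axis and vertical above 0.5 rad).
It also fails if it takes over 72 s, if anything falls off the work surface, if the arm or the gripper's body presses on something with over 40 N, if the wrist force passes 120 N, or if a joint passes its speed limit or range.

ROBOT

A 6-joint arm with a two-finger parallel gripper is mounted at the origin on the work surface. World frame = base frame: x ahead of the robot, y to its left, z up, the work surface at z = 0. Lengths are in m, angles in rad, forces in N, time in s.
With the tool pointing down it reaches from about 0.375 to 0.9 m from the base axis. Payload 3.1 kg.
Tool frame: the origin (TCP) lies midway between the tips of the shut fingers; the grasp point (between the pads) lies 19 mm behind it; x points along the fingers, z is the direction in which the jaws open and shut, and the axes are right-handed (so a half turn about x gives the same grasp; the last joint's range is limited). The gripper opens to 85 mm and grips with 20 to 120 N. Pads are 22 mm wide; open, the fingers measure 114 mm over their backs; the gripper's body (76 mm by 85 mm) begins 54 mm behind the grasp point. The pads swing forward as they close: fully open they stand 13 mm farther back than shut.
Start: joints at [1.161, 0.527, 1.433, -0, 1.181, -0.178], TCP at [0.143, 0.608, 0.231] pointing down, gripper open.
Joint ranges: [-3.08, 3.08], [-0.75, 2.2], [0.22, 2.44], [-1.43, 4.57], [0, 2.65], [-2.85, 2.85]. Speed limits (rad/s): [2.79, 2.79, 3.14, 3.14, 3.14, 3.14].

INTERFACE

Orientations are given as a unit quaternion [x, y, z, w].
In Python, from station import status, snapshot, camera_params, ticket gives the robot as it stands.
- The arm moves only by the tool arm_command, never from a script. Its argument "series" is a list that holds one entry, the list of rows, each a list of 4 numbers: the shift along the tool's x, y, z in mm, then the turn about the tool's x in rad. A call has 1 to 10 rows; each row shifts and turns the commanded pose from where the row before left it, along the tool's axes as they then stand; what a row does not reach is not made up. A row lasts 1/10 s, in which the tool goes at most 50 mm and 8.59 degrees, less where a joint would pass 70% of its speed; a pose out of reach is approached as far as the arm can. A call is refused whole if a number of a shift passes 50 or a number of a turn 0.15, either way. A call with a gripper value outside its range is refused whole. "jaw" is the opening in per cent of the stroke, from 0 (shut) to 100 (fully open), set as the call begins (left out, the last holds). The fingers move at their own pace and stop on an object; "force" is the grip in N (left out, the last holds). Time passes only in rows, so rows that do not move let the fingers close. It gives the time, the measured TCP pose, the force and the opening at its end, in the units of the state.
- status.sense(): the state, without advancing time (a new reading comes with each control period).
- snapshot(name): name is "side" or "top"; returns the picture (480x640x3 uint8, red, green, blue); there is no depth.
- camera_params(name): a dict with "fovy" (degrees; the focal length in pixels is half the picture's height over the tangent of half this angle, whatever the lens; pixels are square), "cx", "cy" (the principal point, pixels), "extrinsics" (4x4, takes a point from camera to world coordinates). Camera axes: x right, y down, z forward; pixel columns grow to the right and rows downward; lengths in m; the calibration is good to about 2 mm. A picture is of the moment at which its call begins. camera_params takes no time and is no camera call.
- ticket.sign_off(): hands the job in, once; it reports no verdict.
The state is a dict: "t": time; "q": joint angles; "qd": joint speeds; "tau": joint torques, N m; "tcp_pos": TCP position; "tool_rot": TCP orientation; "force": force on the tool from outside, world axes, zero at the start; "ft_torque": the same for the moment, N m; "finger_gap": opening from 0.0 (shut) to 1.0 (fully open).
Only numpy, scipy, OpenCV 4.12 (cv2) and the standard library are available. Lean on these libraries where they do the work, as an engineer would, in place of code of your own. Each camera call takes 0.05 s, during which the arm holds its last target. There are 200 camera calls.

## Working session

There is one attempt and no reset: what is moved stays moved. The work goes in short steps, Python scripts to look and compute and a tool call to move; the robot and the scene stay as the last step left them, time stands still between calls to the robot, and variables do not carry over. Pictures are saved under pics/ and viewed, about 8 in all and at most 12, crops included, and the job is handed in when it is done.

Besides the shell and the picture viewer there is one more tool, called after "Request:" as name(argument=value, ...) on one line, values as JSON. arm_command: Moves the arm, as the interface text tells. Its arguments: {"type":"object","properties":{"series":{"type":"array"},"jaw":{"type":"number"},"force":{"type":"number"}},"required":["series"]}

```bash
ls; mkdir -p pics; python3 - <<'E'
from station import status, snapshot, camera_params, ticket
import cv2,numpy as np
for n in("side","top"):
    cv2.imwrite(f"pics/{n}0.png",snapshot(n)[:,:,::-1]); p=camera_params(n); print(n,p["fovy"],p["cx"],p["cy"]); print(np.round(p["extrinsics"],4))
    print({k:v for k,v in p.items() if k not in("fovy","cx","cy","extrinsics")})
print(status.sense())
E
```

```text
pics
side 43.95887430361085 318.5456768246705 247.05093475341033
[[ 0.7949 -0.354   0.4928 -0.1539]
 [-0.6068 -0.4595  0.6486 -0.9736]
 [-0.0031 -0.8145 -0.5801  0.9409]
 [ 0.      0.      0.      1.    ]]
{}
top 51.69144564606576 320.49531335282353 250.96261140017646
[[-0.0033 -0.9937  0.1116  0.4253]
 [-0.9999  0.0048  0.0138  0.0021]
 [-0.0143 -0.1116 -0.9937  1.146 ]
 [ 0.      0.      0.      1.    ]]
{}
{'t': 0.1, 'q': array([ 1.16149702e+00,  5.28385152e-01,  1.43381192e+00, -3.76442777e-06,
        1.18138427e+00, -1.78526778e-01]), 'qd': array([ 0.00060379, -0.00104242, -0.00323876, -0.00169072, -0.00184799,
       -0.00124207]), 'tau': array([ 3.94882973e-04, -4.43304133e+01, -1.78586680e+01, -2.28289182e-04,
        3.92262067e-03, -1.00360143e-05]), 'tcp_pos': array([0.14267808, 0.60781939, 0.23041212]), 'tool_rot': array([-0.43944308,  0.5548591 ,  0.43877727,  0.5536205 ]), 'force': array([0.01969126, 0.8001779 , 0.01540811]), 'ft_torque': array([-0.0003704 , -0.03461757,  0.05012393]), 'finger_gap': 1.0009557891008947}
```

View pics/top0.png

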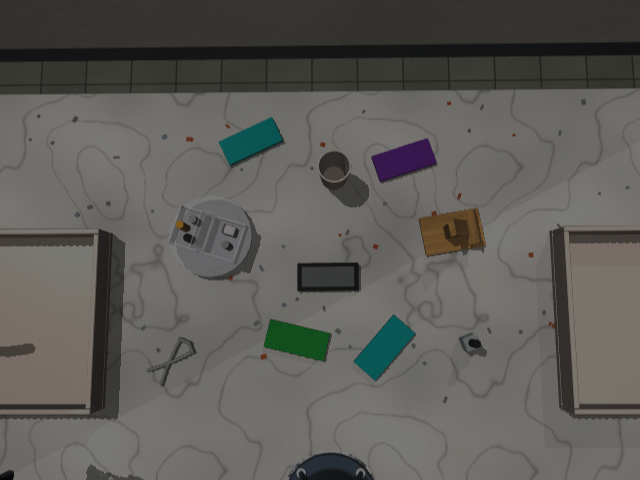

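View pics/side0.png

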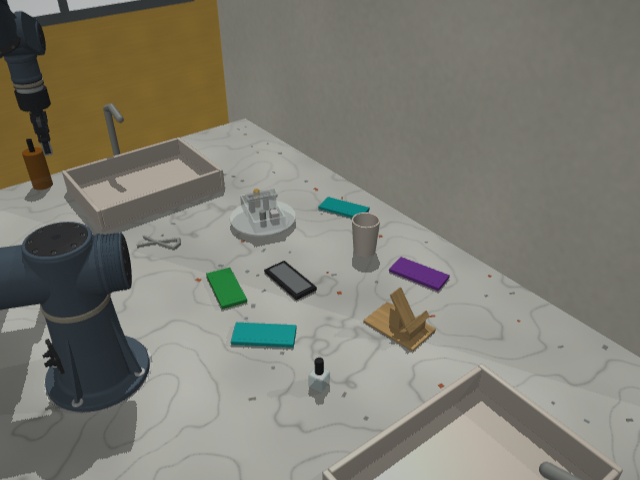

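The top view shows the candidates for the palette: black with grey panel (328,277), green (297,340), turquoise (385,348) and (251,141), purple (404,160). By the description it is the black one at (328,277). The easel is at (452,232), the organiser at (212,238), the cup at (335,168), the polish at (472,343) and the curler at (172,362). Next, a close crop and first measurements.

```bash
cat > h.py <<'E'
import cv2,numpy as np
from station import status, snapshot, camera_params
from scipy.spatial.transform import Rotation as R
def cam(n):
    p=camera_params(n); return 240/np.tan(np.radians(p["fovy"])/2),p["cx"],p["cy"],np.array(p["extrinsics"])
def ray(n,uv):
    f,cx,cy,E=cam(n); uv=np.atleast_2d(uv).astype(float)
    d=np.c_[(uv[:,0]-cx)/f,(uv[:,1]-cy)/f,np.ones(len(uv))]@E[:3,:3].T
    return E[:3,3],d
def plane(n,uv,z):
    o,d=ray(n,uv); return o+d*((z-o[2])/d[:,2:])
def proj(n,P):
    f,cx,cy,E=cam(n); c=(np.atleast_2d(P)-E[:3,3])@E[:3,:3]
    return np.c_[cx+f*c[:,0]/c[:,2],cy+f*c[:,1]/c[:,2]]
def tri(uvt,uvs):
    (o1,d1),(o2,d2)=ray("top",uvt),ray("side",uvs); d1,d2=d1[0],d2[0]
    s=np.linalg.lstsq(np.c_[d1,-d2],o2-o1,rcond=None)[0]; a,b=o1+s[0]*d1,o2+s[1]*d2
    return (a+b)/2,np.linalg.norm(a-b)
E
python3 - <<'E'
from h import *
t=cv2.imread("pics/top0.png"); s=cv2.imread("pics/side0.png")
hsv=cv2.cvtColor(t,cv2.COLOR_BGR2HSV)
def rect(m,x0,y0,x1,y1,z,name):
    k=np.zeros_like(m); k[y0:y1,x0:x1]=m[y0:y1,x0:x1]
    c=max(cv2.findContours(k,cv2.RETR_EXTERNAL,cv2.CHAIN_APPROX_NONE)[0],key=cv2.contourArea)
    P=plane("top",c[:,0,:],z)
    r=cv2.minAreaRect((P[:,:2]*1000).astype(np.float32)); print(name,np.round(r[0],1),np.round(r[1],1),round(r[2],1)); 
dark=(cv2.cvtColor(t,cv2.COLOR_BGR2GRAY)<50).astype(np.uint8)*255
rect(dark,280,250,375,305,.012,"palette")
wood=cv2.inRange(hsv,(8,90,40),(28,255,255))
rect(wood,400,190,500,270,.008,"easel")
a=cv2.resize(t[190:280,405:505],None,fx=4,fy=4,interpolation=cv2.INTER_CUBIC)
b=cv2.resize(t[190:280,162:262],None,fx=4,fy=4,interpolation=cv2.INTER_CUBIC)
c=cv2.resize(s[280:355,355:440],(400,240)*1 if 0 else (272,240),interpolation=cv2.INTER_CUBIC)
d=cv2.resize(s[180:250,220:305],(272,240),interpolation=cv2.INTER_CUBIC)
e=cv2.resize(t[250:305,290:370],(256,176),interpolation=cv2.INTER_CUBIC)
W=np.zeros((600,800,3),np.uint8); W[:360,:400]=a;W[:360,400:]=b;W[360:,:272]=c;W[360:,272:544]=d;W[360:536,544:]=e
cv2.imwrite("pics/crop1.png",W)
E
```

```text
palette [ 4.927e+02 -2.000e-01] [140.   64.2] 89.8
easel [ 601.6 -285.2] [ 99.3 139.4] 9.7
```

View pics/crop1.png

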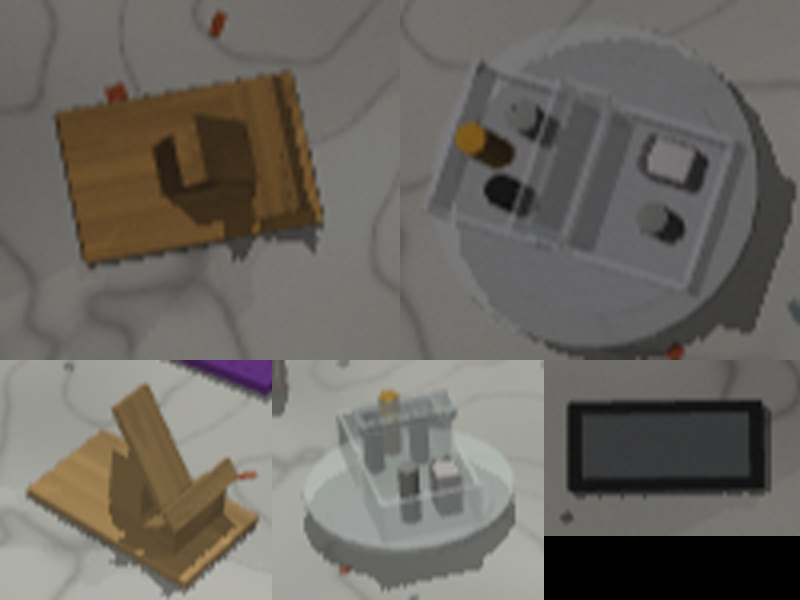

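The crop confirms the black case with a grey panel as the palette. It also shows the easel with its ledge on the right side and the organiser with its slot tilted, its mouth near top (204,232). The tool can only yaw, so the palette will have to pivot in the grip. Next I work out the approach.

```bash
cat >> h.py <<'E'
def go(p,yaw=None):
    "shift (mm, tool axes) and turn needed from the measured pose; yaw = heading (deg, from world x) of tool z, mod 180"
    s=status.sense(); M=R.from_quat(s["tool_rot"]).as_matrix(); z=M[:,2]
    cur=np.degrees(np.arctan2(z[1],z[0])); d=np.array(p)-s["tcp_pos"]
    print("t",round(s["t"],2),"tcp",np.round(s["tcp_pos"]*1000,1),"zyaw",round(cur,2),"gap",round(s["finger_gap"],3),"F",np.round(s["force"],1),"q6",round(s["q"][5],2),"tilt",np.round(M[:,0],3))
    print(" shift mm tool:",np.round(M.T@d*1000,1), end=" ")
    if yaw is not None:
        e=(yaw-cur+90)%180-90; print("turn about tool x rad",round(-np.radians(e),3), "| after turn axes y,z:",np.round((R.from_rotvec([0,0,np.radians(e)]).as_matrix()@M)[:,1:].T,3).tolist())
    else: print()
E
python3 - <<'E'
from h import *
go([.4927,.035,.10],0)
# easel: edges of the base at its left part
t=cv2.imread("pics/top0.png"); w=cv2.inRange(cv2.cvtColor(t,cv2.COLOR_BGR2HSV),(8,90,40),(28,255,255))
k=np.zeros_like(w);k[190:270,400:500]=w[190:270,400:500]
c=max(cv2.findContours(k,cv2.RETR_EXTERNAL,cv2.CHAIN_APPROX_NONE)[0],key=cv2.contourArea)[:,0,:]
P=plane("top",c,.008)[:,:2]*1000
def fit(m): 
    v=cv2.fitLine(P[m].astype(np.float32),cv2.DIST_HUBER,0,.01,.01).ravel(); return v[2:],v[:2],np.degrees(np.arctan2(v[1],v[0]))
x,y=c.T
for nm,m in(("left",(x<429)&(y>222)&(y<252)&(x<422+(y-218)*.22)),("top",(x>424)&(x<465)&(y<220)),("bot",(x>432)&(x<455)&(y>245))): print(nm,m.sum(),fit(m))
a=fit((x<429)&(y>222)&(y<252)&(x<422+(y-218)*.22))
print("board top mid",tri((455.3,227.5),(395.6,291)))
print("sink corner L",plane("top",[(555,228),(565,415)],0.0),plane("side",[(481,369),(327,476)],.06))
E
```

```text
t 0.1 tcp [142.7 607.8 230.4] zyaw 76.78 gap 1.001 F [0.  0.8 0. ] q6 -0.18 tilt [-0.001 -0.002 -1.   ]
 shift mm tool: [ 131.2 -471.8 -477.3] turn about tool x rad 1.34 | after turn axes y,z: [[0.0, 1.0, 0.0], [1.0, 0.0, -0.002]]
left 29 (array([ 584.569  , -218.25153], dtype=float32), array([0.9860742 , 0.16630574], dtype=float32), np.float32(9.573095))
top 46 (array([ 639.1448, -271.9218], dtype=float32), array([ 0.15513496, -0.9878933 ], dtype=float32), np.float32(-81.07537))
bot 22 (array([ 549.2148 , -265.38126], dtype=float32), array([ 0.15531842, -0.98786443], dtype=float32), np.float32(-81.06473))
board top mid (array([ 0.59213027, -0.27064124,  0.10084844]), np.float64(0.0015458508348344714))
sink corner L [[ 0.60505673 -0.52723384  0.        ]
 [ 0.18339513 -0.52587542  0.        ]] [[ 0.59665321 -0.51602595  0.06      ]
 [ 0.20857217 -0.51725953  0.06      ]]
```

Request:
arm_command(series=[[[0,-33,-33,0],[0,-33,-33,0],[0,-33,-33,0],[0,-33,-33,0],[0,-33,-33,0],[0,-33,-33,0],[0,-33,-33,0],[0,-33,-33,0],[0,-33,-33,0],[0,-33,-33,0]]], jaw=100)

```text
t: 1.1
tcp_pos: [0.3892, 0.2099, 0.2312]
tool_rot: [-0.439, 0.554, 0.439, 0.554]
force: [0.8, 0.1, 0.6]
finger_gap: 0.999
```

Request:
arm_command(series=[[[0,-33,-33,0],[0,-33,-33,0],[0,-33,-33,0],[0,-33,-33,0],[15,0,0,0.15],[15,0,0,0.15],[15,0,0,0.15],[15,0,0,0.15],[15,0,0,0.15],[15,0,0,0.15]]])

```text
t: 2.1
tcp_pos: [0.4868, 0.053, 0.1405]
tool_rot: [-0.152, 0.691, 0.152, 0.69]
force: [0.7, -0.6, -0.8]
finger_gap: 1.0
```

Request:
arm_command(series=[[[0,0,0,0.15],[0,0,0,0.15],[0,0,0,0.14],[0,0,0,0],[0,0,0,0]]])

```text
t: 2.6
tcp_pos: [0.4869, 0.053, 0.1412]
tool_rot: [-0.001, 0.707, 0.001, 0.707]
force: [-0.4, 0.0, -0.5]
finger_gap: 0.997
```

```bash
python3 -c "
from h import *
go([.4927,.035,-.004],0)"
```

```text
t 2.6 tcp [486.9  53.  141.2] zyaw 0.17 gap 0.997 F [-0.4  0.  -0.5] q6 -0.12 tilt [-0.  0. -1.]
 shift mm tool: [145.2 -18.    5.8] turn about tool x rad 0.003 | after turn axes y,z: [[0.0, 1.0, 0.0], [1.0, 0.0, -0.0]]
```

Request:
arm_command(series=[[[30,-6,2,0],[30,-6,2,0],[30,-6,2,0],[25,0,0,0],[15,0,0,0],[6,0,0,0],[6,0,0,0],[0,0,0,0]]])

```text
t: 3.4
tcp_pos: [0.4931, 0.035, -0.0008]
tool_rot: [-0.0, 0.707, 0.0, 0.707]
force: [0.3, 0.8, 0.5]
finger_gap: 0.998
```

Request:
arm_command(series=[[[0,0,0,0],[0,0,0,0],[0,0,0,0],[0,0,0,0],[0,0,0,0],[0,0,0,0]]], jaw=0, force=20)

```text
t: 4.0
tcp_pos: [0.4937, 0.0349, 0.0002]
tool_rot: [-0.0, 0.706, 0.0, 0.708]
force: [0.8, 1.2, 6.9]
finger_gap: 0.742
```

Request:
arm_command(series=[[[-10,0,0,0],[-20,0,0,0],[-30,0,0,0],[-30,0,0,0],[-30,0,0,0],[-30,0,0,0],[0,0,0,0],[0,0,0,0],[0,0,0,0],[0,0,0,0]]])

```text
t: 5.0
tcp_pos: [0.4918, 0.0351, 0.148]
tool_rot: [0.0, 0.708, 0.0, 0.706]
force: [-0.9, -0.4, -2.3]
finger_gap: 0.735
```

```bash
python3 - <<'E'
from h import *
s=snapshot("side"); t=snapshot("top"); cv2.imwrite("pics/side1.png",s[:,:,::-1]); cv2.imwrite("pics/top1.png",t[:,:,::-1])
u=proj("side",status.sense()["tcp_pos"])[0].astype(int); v=proj("top",status.sense()["tcp_pos"])[0].astype(int); print(u,v)
A=cv2.resize(s[u[1]-100:u[1]+100,u[0]-100:u[0]+100],(400,400)); B=cv2.resize(t[v[1]-100:v[1]+100,v[0]-100:v[0]+100],(400,400))
cv2.imwrite("pics/c2.png",np.hstack([A,B])[:,:,::-1]); go([.4,0,.2],0)
E
```

```text
[278 227] [311 273]
t 5.1 tcp [492.2  35.  148.2] zyaw -0.01 gap 0.745 F [ 0.3  0.4 -1.4] q6 -0.16 tilt [-0.003  0.    -1.   ]
 shift mm tool: [-51.6 -35.  -92.4] turn about tool x rad -0.0 | after turn axes y,z: [[0.0, 1.0, 0.0], [1.0, 0.0, -0.003]]
```

View pics/c2.png

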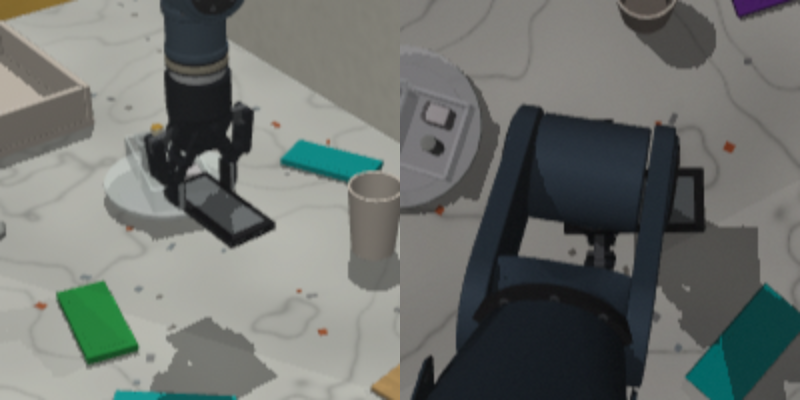

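```bash
python3 - <<'E'
from h import *
print(tri((363,257),(314.5,238)),tri((363,287),(294,247)))
E
```

```text
(array([ 0.52279432, -0.0686426 ,  0.16195644]), np.float64(0.0011599997255732433)) (array([ 0.46386921, -0.06836444,  0.16175308]), np.float64(0.0006244104286199016))
```

The palette is level in the grip: its right end triangulates to z≈0.162, 104 mm from the grasp, so the grip carries the torque. I'll press its left stub down on the easel board's top edge to tilt it, then finish the tilt on a wall.

```bash
python3 -c "
from h import *
go([.5975,-.293,.120],9.1)"
```

```text
t 5.1 tcp [492.2  35.  148.2] zyaw -0.01 gap 0.745 F [ 0.3  0.4 -1.4] q6 -0.16 tilt [-0.003  0.    -1.   ]
 shift mm tool: [  27.8 -328.   105.4] turn about tool x rad -0.159 | after turn axes y,z: [[-0.158, 0.987, 0.0], [0.987, 0.158, -0.003]]
```

Request:
arm_command(series=[[[0,-20,6.5,0],[0,-39,12.5,0],[0,-39,12.5,0],[0,-39,12.5,0],[0,-39,12.5,0],[0,-39,12.5,0],[0,-39,12.5,0],[0,-39,12.5,0],[0,-35,11,0],[0,0,0,0]]])

```text
t: 6.1
tcp_pos: [0.5994, -0.2989, 0.1483]
tool_rot: [0.0, 0.706, -0.003, 0.708]
force: [-0.4, -0.2, -1.5]
finger_gap: 0.736
```

Request:
arm_command(series=[[[7,0,0,-0.08],[7,0,0,-0.08],[7,0,0,0],[7,0,0,0],[0,0,0,0],[0,0,0,0]]])

```text
t: 6.7
tcp_pos: [0.5979, -0.2927, 0.121]
tool_rot: [-0.056, 0.705, 0.057, 0.705]
force: [0.1, -0.5, -1.7]
finger_gap: 0.743
```

```bash
cat > look.py <<'E'
import sys
from h import *
n=sys.argv[1]; h=int(sys.argv[2]) if len(sys.argv)>2 else 100
s=snapshot("side"); t=snapshot("top"); cv2.imwrite(f"pics/side_{n}.png",s[:,:,::-1]); cv2.imwrite(f"pics/top_{n}.png",t[:,:,::-1])
p=status.sense()["tcp_pos"]; C=[]
for nm,im in(("side",s),("top",t)):
    u=np.round(proj(nm,p)[0]).astype(int); x0=int(np.clip(u[0]-h,0,640-2*h)); y0=int(np.clip(u[1]-h,0,480-2*h)); print(nm,"crop origin",x0,y0,"scale",400/(2*h))
    C.append(cv2.resize(im[y0:y0+2*h,x0:x0+2*h],(400,400),interpolation=cv2.INTER_CUBIC))
cv2.imwrite(f"pics/c_{n}.png",np.hstack(C)[:,:,::-1]); go(p)
E
python3 -c "
from h import *
go([.5975,-.293,.084],9.1)"
```

```text
t 6.7 tcp [ 597.9 -292.7  121. ] zyaw 9.14 gap 0.743 F [ 0.1 -0.5 -1.7] q6 -0.78 tilt [-0.001  0.    -1.   ]
 shift mm tool: [37.  -0.3 -0.4] turn about tool x rad 0.001 | after turn axes y,z: [[-0.158, 0.987, 0.0], [0.987, 0.158, -0.0]]
```

Request:
arm_command(series=[[[5,0,0,0],[5,0,0,0],[5,0,0,0],[4,0,0,0],[3,0,0,0],[3,0,0,0],[3,0,0,0],[0,0,0,0]]])

```text
t: 7.5
tcp_pos: [0.5981, -0.2939, 0.0939]
tool_rot: [-0.057, 0.705, 0.056, 0.705]
force: [-1.9, -1.7, 2.7]
finger_gap: 0.737
```

Request:
arm_command(series=[[[3,0,0,0],[3,0,0,0],[3,0,0,0],[0,0,0,0]]])

```text
t: 7.9
tcp_pos: [0.5985, -0.2951, 0.0852]
tool_rot: [-0.058, 0.704, 0.055, 0.705]
force: [-2.0, -3.9, 3.4]
finger_gap: 0.74
```

```bash
python3 look.py b 60
```

```text
side crop origin 345 241 scale 3.3333333333333335
top crop origin 405 165 scale 3.3333333333333335
t 8.0 tcp [ 598.5 -295.1   85.3] zyaw 9.18 gap 0.742 F [-1.7 -4.6  3.3] q6 -0.78 tilt [ 0.002 -0.004 -1.   ]
 shift mm tool: [0. 0. 0.]
```

View pics/c_b.png

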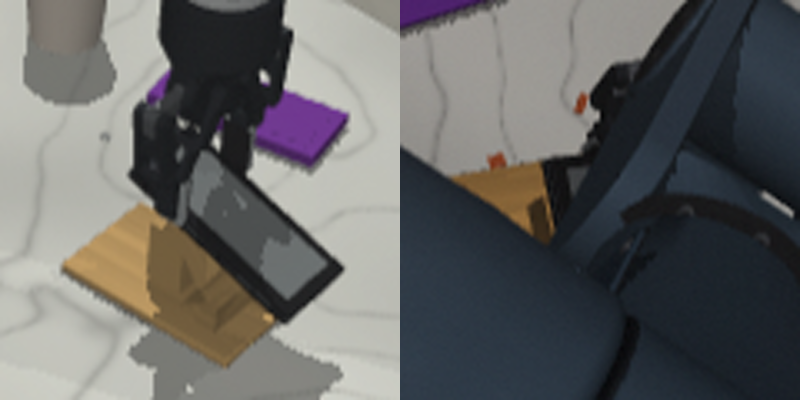

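```bash
cat >> h.py <<'E'
def vplane(n,uv,P0,d,lat):
    "ray with the vertical plane along heading d (xy unit) through P0, offset lat to d's right; returns along, height (mm)"
    nrm=np.array([d[1],-d[0],0]); o,r=ray(n,uv); r=r[0]
    p=o+r*((np.dot(nrm,np.append(P0,0)-o)+lat)/np.dot(nrm,r)); return np.round([np.dot(p[:2]-P0,d)*1000,p[2]*1000],1)
E
python3 - <<'E'
from h import *
d=np.array([-.158,.987]); s=status.sense(); P0=s["tcp_pos"][:2]
# far corner is at larger x = right of d ; 
print(vplane("side",(447.9,321.1),P0,d,.032),vplane("side",(430.5,337.6),P0,d,-.032))
E
```

```text
[-94.3  64. ] [-94.1  59.9]
```

The side crop shows the palette tilting on the board's top edge, with the lower-end corners at crop (343,267) and (285,322); that gives about 21°. I press a little further, then go to the basin's outer wall.

Request:
arm_command(series=[[[3,0,0,0],[3,0,0,0],[0,0,0,0],[-15,0,0,0],[-30,0,0,0],[-30,0,0,0.08],[0,0,0,0.08],[0,0,0,0]]])

```text
t: 8.8
tcp_pos: [0.5986, -0.2923, 0.1548]
tool_rot: [-0.0, 0.706, 0.0, 0.708]
force: [-0.2, -0.2, -2.5]
finger_gap: 0.738
```

```bash
python3 - <<'E'
from h import *
go([.48,-.38,.075],0)
s=cv2.imread("pics/side0.png"); print(plane("top",[(556,300)],0),plane("top",[(568,300)],.06))
c=s[355:480,320:640]; cv2.imwrite("pics/sink.png",cv2.resize(np.hstack([c]),(800,312)))
E
python3 look.py d 100
```

```text
t 8.8 tcp [ 598.6 -292.3  154.8] zyaw 0.01 gap 0.738 F [-0.2 -0.2 -2.5] q6 -0.62 tilt [ 0.002  0.    -1.   ]
 shift mm tool: [  79.5  -87.7 -118.8] turn about tool x rad 0.0 | after turn axes y,z: [[-0.0, 1.0, 0.0], [1.0, 0.0, 0.002]]
[[ 0.43854324 -0.52022296  0.        ]] [[ 0.43775857 -0.51870137  0.06      ]]
side crop origin 306 176 scale 2.0
top crop origin 373 120 scale 2.0
t 8.9 tcp [ 597.6 -291.9  152.9] zyaw 0.11 gap 0.739 F [-0.7  0.4 -0.5] q6 -0.62 tilt [-0.001  0.002 -1.   ]
 shift mm tool: [0. 0. 0.]
```

```bash
python3 - <<'E'
import cv2,numpy as np
a=cv2.imread("pics/c_d.png"); b=cv2.resize(cv2.imread("pics/side0.png")[350:480,320:640],(480,195)); t=cv2.resize(cv2.imread("pics/top0.png")[215:280,540:640],(300,195))
cv2.imwrite("pics/m1.png",np.vstack([a,np.hstack([b,t,np.zeros((195,20,3),np.uint8)])]))
E
```

View pics/m1.png

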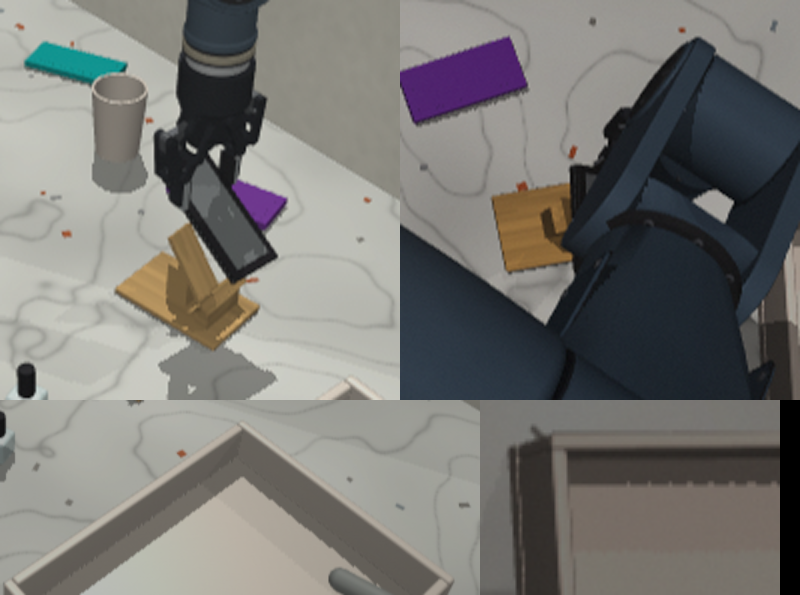

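```bash
python3 - <<'E'
from h import *
d=np.array([0,1.]); s=status.sense(); P0=s["tcp_pos"][:2]; print(s["tcp_pos"])
print(vplane("side",(444,304.5),P0,d,.032),vplane("side",(423.5,314.5),P0,d,-.032))
print("sink rim corner",tri((564.3,226.7),(480,366.7)))
E
```

```text
[ 0.59758075 -0.29187304  0.15286966]
[-86.1 115.9] [-87.9 124.2]
sink rim corner (array([ 0.5957183 , -0.51520866,  0.0672448 ]), np.float64(0.003777147166272878))
```

Request:
arm_command(series=[[[0,-25,-24,0],[0,-26,-24,0],[0,-25,-23,0],[0,-25,-23,0],[0,-25,-23,0],[20,0,0,0],[25,0,0,0],[25,0,0,0],[20,0,0,0],[8,0,0,0]]])

```text
t: 9.9
tcp_pos: [0.4794, -0.4169, 0.052]
tool_rot: [0.002, 0.709, 0.002, 0.706]
force: [-0.4, 0.2, -1.6]
finger_gap: 0.745
```

Request:
arm_command(series=[[[0,-3,0,0],[0,-3,0,0],[0,-3,0,0],[0,-3,0,0],[0,0,0,0]]])

```text
t: 10.4
tcp_pos: [0.4811, -0.4255, 0.0566]
tool_rot: [0.004, 0.708, 0.003, 0.707]
force: [2.1, 12.0, 4.7]
finger_gap: 0.737
```

Request:
arm_command(series=[[[-4.6,-2.2,0,0],[-4.5,-2.4,0,0],[-4.3,-2.7,0,0],[-4.2,-2.9,0,0],[-4,-3.1,0,0],[-3.8,-3.3,0,0],[0,0,0,0]]])

```text
t: 11.1
tcp_pos: [0.4811, -0.449, 0.0815]
tool_rot: [-0.0, 0.707, -0.001, 0.707]
force: [0.8, 1.1, -0.9]
finger_gap: 0.741
```

Request:
arm_command(series=[[[-3.6,-3.5,0,0],[-3.4,-3.7,0,0],[-3.2,-3.9,0,0],[-3,-4,0,0],[-2.8,-4.1,0,0],[-2.6,-4.2,0,0],[0,0,0,0]]])

```text
t: 11.8
tcp_pos: [0.481, -0.472, 0.0998]
tool_rot: [-0.0, 0.707, -0.001, 0.707]
force: [-0.2, 1.8, -1.0]
finger_gap: 0.74
```

```bash
python3 look.py e 100
```

```text
side crop origin 325 268 scale 2.0
top crop origin 440 179 scale 2.0
t 11.9 tcp [ 481.1 -471.2   99.4] zyaw -0.01 gap 0.745 F [ 0.5  1.7 -1.1] q6 -0.94 tilt [ 0. -0. -1.]
 shift mm tool: [0. 0. 0.]
```

View pics/c_e.png

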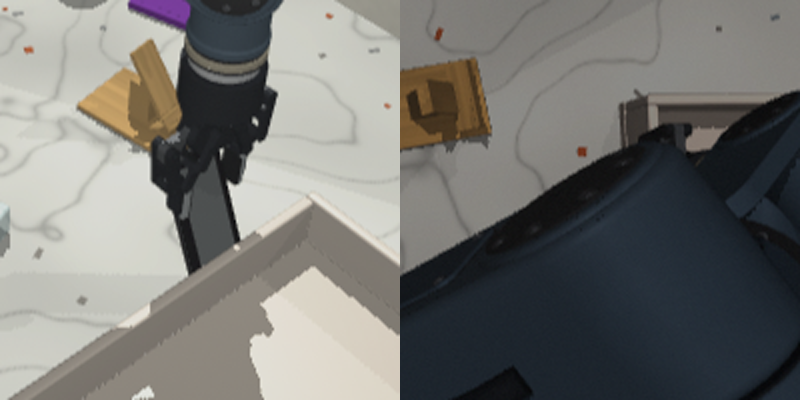

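```bash
python3 - <<'E'
from h import *
d=np.array([-.158,.987]); O=np.array([.5965,-.285])
print("lip far/near",vplane("side",(428.4,310.6),O,d,.038),vplane("side",(405.9,327.5),O,d,-.038), "expect outer (-48,51) inner (-45,48)")
print("board top far/near",vplane("side",(400.9,287.8),O,d,.018),vplane("side",(390.3,294.1),O,d,-.018),"expect (12,96)")
u=lambda a:O+np.array(a)/1000*d
p=u(17.5); go([p[0],p[1],.180],9.1)
E
```

```text
lip far/near [-50.6  57.7] [-45.6  55.3] expect outer (-48,51) inner (-45,48)
board top far/near [14.3 98.5] [ 16.2 101.2] expect (12,96)
t 11.9 tcp [ 481.1 -471.2   99.4] zyaw -0.01 gap 0.745 F [ 0.5  1.7 -1.1] q6 -0.94 tilt [ 0. -0. -1.]
 shift mm tool: [-80.6 203.5 112.7] turn about tool x rad -0.159 | after turn axes y,z: [[-0.158, 0.987, -0.0], [0.987, 0.158, 0.0]]
```

Request:
arm_command(series=[[[-15,3,0,0],[-30,5,0,0],[-36,10,0,0],[0,31,19,0],[0,31,19,0],[0,31,19,0],[0,31,19,-0.08],[0,31,19,-0.08],[0,31,19,0],[0,0,0,0]]])

```text
t: 12.9
tcp_pos: [0.5891, -0.2583, 0.1817]
tool_rot: [-0.058, 0.704, 0.059, 0.705]
force: [-0.3, -0.5, -2.0]
finger_gap: 0.741
```

```bash
python3 look.py f 60; python3 - <<'E'
from h import *
O=np.array([.5965,-.285]);p=O+.0175*np.array([-.158,.987]); go([p[0],p[1],.180],9.1)
s=cv2.imread("pics/side_f.png"); P=status.sense()["tcp_pos"]; u=proj("side",P-[0,0,.03])[0]; print(u)
x,y=np.round(u).astype(int); c=s[y-60:y+90,x-75:x+75]; print("origin",x-75,y-60); cv2.imwrite("pics/f2.png",cv2.resize(c,(600,600),interpolation=cv2.INTER_CUBIC))
E
```

```text
side crop origin 334 201 scale 3.3333333333333335
top crop origin 402 163 scale 3.3333333333333335
t 13.0 tcp [ 588.1 -262.4  181.6] zyaw 9.31 gap 0.741 F [ 0.1 -0.6 -0.4] q6 -0.75 tilt [ 0.002 -0.002 -1.   ]
 shift mm tool: [0. 0. 0.] 
t 13.0 tcp [ 588.1 -262.4  181.6] zyaw 9.31 gap 0.741 F [ 0.1 -0.6 -0.4] q6 -0.75 tilt [ 0.002 -0.002 -1.   ]
 shift mm tool: [ 1.6 -6.2  4.7] turn about tool x rad 0.004 | after turn axes y,z: [[-0.158, 0.987, -0.002], [0.987, 0.158, 0.001]]
[392.95221532 271.75170905]
origin 318 212
```

View pics/f2.png

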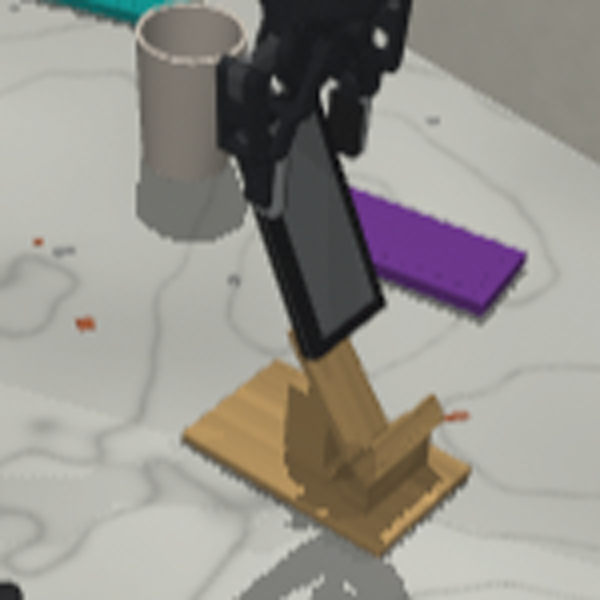

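```bash
python3 - <<'E'
from h import *
d=np.array([-.158,.987]); O=np.array([.5965,-.285]); s=status.sense()
q=s["tcp_pos"][:2]-O; al=q@d*1000; lat=q@np.array([d[1],-d[0]])*1000; print("grip along,lat,w",al,lat,s["tcp_pos"][2]*1000+8)
l=lat/1000
print("lower front far/near",vplane("side",(414,287.8),O,d,l+.032),vplane("side",(398,299.5),O,d,l-.032))
print("lip",vplane("side",(426.8,311.3),O,d,.038),vplane("side",(408.5,329.5),O,d,-.038))
# palette left(near) edge lines of front face in the picture: panel edges
print("near edge upper",vplane("side",(318+270/4,212+220/4),O,d,l-.032), "far edge upper",vplane("side",(318+352/4,212+205/4),O,d,l+.032))
E
```

```text
grip along,lat,w 23.636375051573342 -4.68818390197848 189.5912045222776
lower front far/near [-13.5 108.7] [-17.6 117.1]
lip [-46.9  53.4] [-52.7  54. ]
near edge upper [ 21.3 183.5] far edge upper [ 13.7 162.2]
```

The crop shows the palette at about 62–65°, above the board, with its lower front corners at crop (384,303) and (317,359). I move part-way and measure again relative to the lip.

Request:
arm_command(series=[[[8,-8,1.5,0],[8,-8,1.5,0],[8,-6,1.5,0],[8,-4,0,0],[8,-2,0,0],[6,0,0,0],[0,0,0,0],[0,0,0,0],[0,0,0,0]]])

```text
t: 13.9
tcp_pos: [0.5965, -0.2898, 0.1348]
tool_rot: [-0.057, 0.705, 0.056, 0.705]
force: [-0.6, -0.1, -1.1]
finger_gap: 0.742
```

```bash
cat > corner.py <<'E'
import sys
from h import *
s=snapshot("side"); n=sys.argv[1]; cv2.imwrite(f"pics/side_{n}.png",s[:,:,::-1])
d=np.array([-.158,.987]); O=np.array([.5965,-.285]); st=status.sense()
q=st["tcp_pos"][:2]-O; l=q@np.array([d[1],-d[0]]); print("grip along,lat,w",np.round([q@d*1000,l*1000,st["tcp_pos"][2]*1000+8],1),"F",np.round(st["force"],1))
u=proj("side",st["tcp_pos"]-[0,0,.03])[0]; x,y=np.round(u).astype(int); x0,y0=x-75,y-60
c=s[y0:y0+150,x0:x0+150]; hsv=cv2.cvtColor(c,cv2.COLOR_RGB2HSV)
g=cv2.cvtColor(c,cv2.COLOR_RGB2GRAY); dark=((g<95)&(hsv[:,:,1]<90)).astype(np.uint8)*255
cs=cv2.findContours(dark,cv2.RETR_EXTERNAL,cv2.CHAIN_APPROX_NONE)[0]; k=max(cs,key=cv2.contourArea)
h=cv2.approxPolyDP(k,2.5,True)[:,0,:]; h=h[h[:,1]>60]
for p in h: print("poly px",p+[x0,y0],"crop",p*4,"far",vplane("side",p+[x0,y0],O,d,l+.032),"near",vplane("side",p+[x0,y0],O,d,l-.032))
v=cv2.resize(c,(600,600),interpolation=cv2.INTER_CUBIC)[:,:,::-1].copy(); cv2.polylines(v,[h*4],False,(0,0,255),1); cv2.imwrite(f"pics/k_{n}.png",v)
E
python3 corner.py g
```

```text
grip along,lat,w [ -4.7  -0.7 142.9] F [ 1.3 -0.4 -2. ]
poly px [406 324] crop [312 364] far [-0.8 -9.7] near [-41.6  59.3]
poly px [424 310] crop [384 308] far [-43.3  59.4] near [-81.  123.5]
```

View pics/k_g.png

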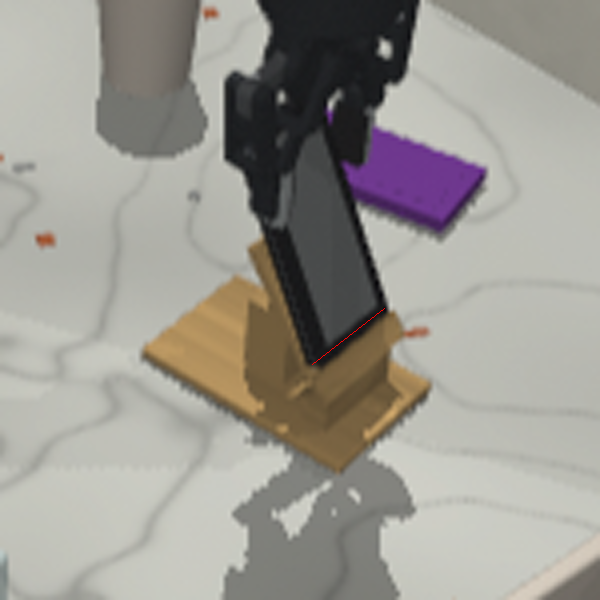

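The lower edge sits just above the lip, at about (-42.5,59.4) along/height from both corners. I go in behind the lip, then down the slope.

Request:
arm_command(series=[[[3.4,5,0.5,0],[0,0,0,0],[3.5,-2.5,0,0],[3.5,-2.5,0,0],[3.5,-2.5,0,0],[0,0,0,0],[0,0,0,0]]])

```text
t: 14.65
tcp_pos: [0.5969, -0.2898, 0.1237]
tool_rot: [-0.055, 0.705, 0.058, 0.705]
force: [-3.8, 8.9, 17.2]
finger_gap: 0.739
```

```bash
python3 corner.py h
```

```text
grip along,lat,w [ -4.7  -0.3 131.8] F [-4.1  8.6 17.2]
poly px [405 326] crop [308 356] far [  1.5 -17.8] near [-39.3  51.8]
poly px [423 311] crop [380 296] far [-40.9  54.7] near [-78.7 119.1]
```

Request:
arm_command(series=[[[-5,2,0,0],[0,4,0,0],[0,4,0,0],[0,0,0,0],[3,-1.5,0,0],[3,-2,0,0],[3,-2,0,0],[0,0,0,0]]])

```text
t: 15.5
tcp_pos: [0.596, -0.2882, 0.1155]
tool_rot: [-0.056, 0.705, 0.057, 0.705]
force: [-0.6, -0.1, -1.2]
finger_gap: 0.737
```

```bash
python3 corner.py i
```

```text
grip along,lat,w [ -3.   -0.9 123.8] F [-0.5  0.3 -1. ]
poly px [402 328] crop [300 352] far [  8.8 -28.6] near [-32.6  41.9]
poly px [420 313] crop [372 292] far [-34.3  45. ] near [-72.6 110.1]
```

Request:
arm_command(series=[[[3,-1.5,0,0],[3,-1.5,0,0],[2,-1,0,0],[0,0,0,0]]])

```text
t: 15.95
tcp_pos: [0.5969, -0.2895, 0.1111]
tool_rot: [-0.055, 0.705, 0.058, 0.705]
force: [-2.5, 6.7, 13.5]
finger_gap: 0.737
```

```bash
python3 corner.py j
```

```text
grip along,lat,w [ -4.6  -0.3 119.1] F [-2.8  7.5 13.9]
poly px [403 330] crop [304 352] far [  5.8 -33.4] near [-35.4  37.4]
poly px [420 313] crop [372 284] far [-34.   44.5] near [-72.2 109.6]
```

Contact force is up and to the left, which is the ledge's normal, at the expected height. Now I lean it back onto the board.

Request:
arm_command(series=[[[0,3,0,0],[1,3,0,0],[1.5,3,0,0],[1.5,3,0,0],[1.5,3,0,0],[0,0,0,0]]])

```text
t: 16.6
tcp_pos: [0.5946, -0.2763, 0.1032]
tool_rot: [-0.056, 0.705, 0.057, 0.705]
force: [-1.7, 2.6, 4.9]
finger_gap: 0.739
```

Request:
arm_command(series=[[[1.5,2,0,0],[1.5,2,0,0],[0,0,0,0]]])

```text
t: 16.9
tcp_pos: [0.5947, -0.2761, 0.103]
tool_rot: [-0.059, 0.704, 0.055, 0.705]
force: [-4.4, -2.1, 14.9]
finger_gap: 0.736
```

```bash
python3 corner.py k
```

```text
grip along,lat,w [  9.1  -0.4 111. ] F [-4.8 -1.7 14.6]
poly px [404 331] crop [328 356] far [  2.7 -34.6] near [-38.2  36.3]
poly px [405 326] crop [332 336] far [  1.5 -17.8] near [-39.4  51.8]
poly px [420 313] crop [392 284] far [-34.   44.5] near [-72.3 109.7]
```

View pics/k_k.png

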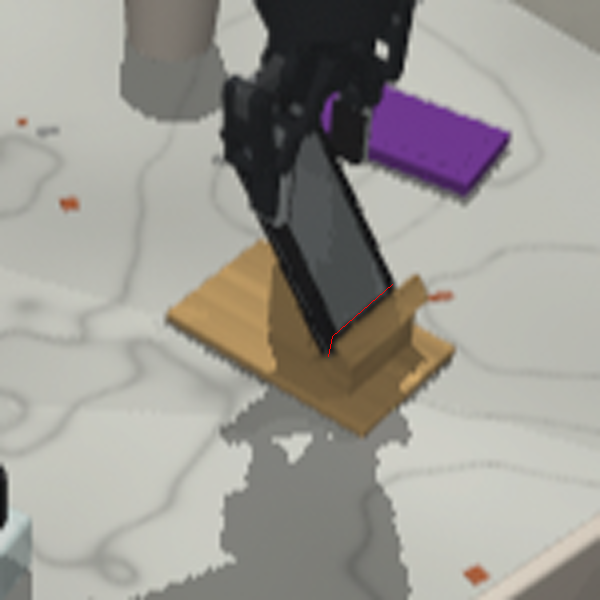

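The crop shows the palette leaning on the board, its lower edge behind the lip. I release it.

Request:
arm_command(series=[[[-2,-1.5,0,0],[0,0,0,0],[0,0,0,0]]])

```text
t: 17.25
tcp_pos: [0.5947, -0.2761, 0.103]
tool_rot: [-0.058, 0.704, 0.056, 0.705]
force: [-2.1, -0.7, 8.4]
finger_gap: 0.734
```

Request:
arm_command(series=[[[0,0,0,0],[0,0,0,0],[0,0,0,0],[0,0,0,0],[0,0,0,0],[0,0,0,0],[0,0,0,0],[0,0,0,0]]], jaw=100)

```text
t: 18.05
tcp_pos: [0.5942, -0.2745, 0.1019]
tool_rot: [-0.057, 0.705, 0.056, 0.705]
force: [0.4, -0.0, -0.2]
finger_gap: 1.002
```

Request:
arm_command(series=[[[-10,0,0,0],[-25,0,0,0],[-30,0,0,0],[-30,0,0,0],[0,0,0,0],[0,0,0,0]]])

```text
t: 18.65
tcp_pos: [0.5946, -0.2748, 0.1985]
tool_rot: [-0.057, 0.704, 0.056, 0.706]
force: [0.1, 0.9, -0.1]
finger_gap: 1.0
```

```bash
python3 - <<'E'
from h import *
from scipy.optimize import least_squares
s=snapshot("side"); t=snapshot("top"); cv2.imwrite("pics/side_l.png",s[:,:,::-1]); cv2.imwrite("pics/top_l.png",t[:,:,::-1])
go([.6,-.28,.15],9.1)
c=cv2.resize(s[200:360,330:470],(525,600),interpolation=cv2.INTER_CUBIC); d=cv2.resize(t[190:275,410:495],(275,275),interpolation=cv2.INTER_CUBIC)
o=cv2.resize(t[200:270,170:240],(275,275),interpolation=cv2.INTER_CUBIC)
W=np.zeros((600,800,3),np.uint8); W[:,:525]=c; W[:275,525:]=d; W[300:575,525:]=o; cv2.imwrite("pics/L.png",W[:,:,::-1])
E
```

```text
t 18.75 tcp [ 593.5 -274.   196.2] zyaw 9.17 gap 0.998 F [-0.9 -0.4 -0.3] q6 -0.76 tilt [-0.002  0.001 -1.   ]
 shift mm tool: [46.2 -7.   5.5] turn about tool x rad 0.001 | after turn axes y,z: [[-0.158, 0.987, 0.001], [0.987, 0.158, -0.001]]
```

View pics/L.png

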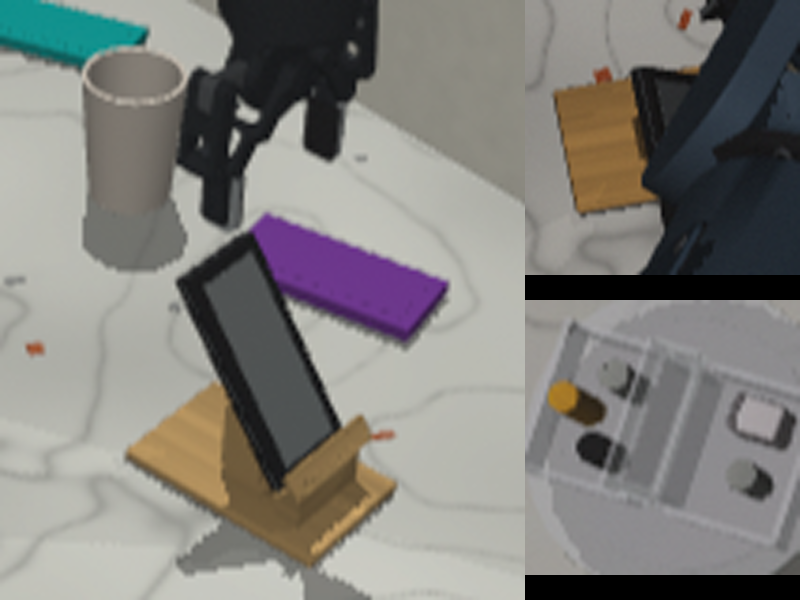

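The crop shows the palette leaning on the easel, seated behind the lip and released; its top corners are at crop (180,283) and (250,233). The organiser's slot runs along crop (660,345)–(615,500), so heading ≈ -16°. Now I work out the regrasp.

```bash
python3 - <<'E'
from h import *
d=np.array([-.158,.987]); O=np.array([.5965,-.285])
f=lambda x,y:(330+x/3.75,200+y/3.75)
print("top near/far",vplane("side",f(182,284),O,d,-.032),vplane("side",f(250,235),O,d,.032),"expect (35,151)-(45,144)")
print("low front near/far",vplane("side",f(280,488),O,d,-.032),vplane("side",f(342,428),O,d,.032),"expect (-45,36)")
go([.5965,-.285,.2],9.1-90)
# organiser geometry from top0: slot mouth centre on flare z=.097, disc circle
t=cv2.imread("pics/top0.png"); g=lambda x,y:(170+(x-525)/3.93,200+(y-300)/3.93)
q=plane("top",[g(652,345),g(700,358),g(615,498),g(665,510)],.097); print(np.round(q*1000,1),q.mean(0))
s=cv2.imread("pics/top_l.png"); cv2.imwrite("pics/org.png",cv2.resize(s[195:285,165:260],(800,758)))
E
```

```text
top near/far [ 41.1 146.8] [ 41.3 146.9] expect (35,151)-(45,144)
low front near/far [-39.4  39.4] [-37.2  42.9] expect (-45,36)
t 18.75 tcp [ 593.5 -274.   196.2] zyaw 9.17 gap 0.998 F [-0.9 -0.4 -0.3] q6 -0.76 tilt [-0.002  0.001 -1.   ]
 shift mm tool: [ -3.8 -11.3   1.2] turn about tool x rad -1.57 | after turn axes y,z: [[-0.987, -0.158, 0.001], [-0.158, 0.987, -0.001]]
[[630.1 271.4  97. ]
 [622.7 244.8  97. ]
 [545.7 289.6  97. ]
 [539.  262.1  97. ]] [0.58439037 0.2669753  0.097     ]
```

Request:
arm_command(series=[[[0,0,0,-0.143],[0,0,0,-0.143],[0,0,0,-0.143],[0,0,0,-0.143],[0,0,0,-0.143],[0,0,0,-0.143],[0,0,0,-0.143],[0,0,0,-0.143],[0,0,0,-0.143],[0,0,0,-0.143]]], jaw=47)

```text
t: 19.75
tcp_pos: [0.5933, -0.2739, 0.1951]
tool_rot: [-0.505, 0.494, 0.507, 0.493]
force: [-0.4, 0.5, 0.3]
finger_gap: 0.471
```

Request:
arm_command(series=[[[0,0,0,-0.14],[0,0,0,0],[0,0,0,0]]])

```text
t: 20.05
tcp_pos: [0.5937, -0.2742, 0.1957]
tool_rot: [-0.537, 0.46, 0.538, 0.459]
force: [-0.2, 0.6, -0.5]
finger_gap: 0.474
```

```bash
cat >> h.py <<'E'
def easel(u,w,yaw=99.1):
    O=np.array([.5965,-.285]); p=O+u/1000*np.array([-.158,.987]); s=status.sense(); q=s["tcp_pos"][:2]-O
    print("u,lat",np.round([q@[-.158,.987]*1000,q@[.987,.158]*1000],1)); go([p[0],p[1],w/1000],yaw)
E
python3 -c "
from h import *
easel(27,121)"
```

```text
u,lat [11.2 -1.1]
t 20.05 tcp [ 593.7 -274.2  195.7] zyaw 98.95 gap 0.474 F [-0.2  0.6 -0.5] q6 -2.33 tilt [-0.002  0.001 -1.   ]
 shift mm tool: [74.8 -1.2 15.7] turn about tool x rad -0.003 | after turn axes y,z: [[-0.987, -0.158, 0.002], [-0.158, 0.987, 0.002]]
```

Request:
arm_command(series=[[[0,-1,19,0],[20,0,0,0],[20,0,0,0],[15,0,0,0],[10,0,0,0],[10,0,0,0],[0,0,0,0],[0,0,0,0]]])

```text
t: 20.85
tcp_pos: [0.5923, -0.2556, 0.122]
tool_rot: [0.538, -0.459, -0.538, -0.459]
force: [0.3, -0.2, -0.8]
finger_gap: 0.472
```

```bash
python3 -c "
from h import *
easel(-36,141)"
```

```text
u,lat [29.6  0.5]
t 20.85 tcp [ 592.3 -255.6  122. ] zyaw 99.11 gap 0.472 F [ 0.3 -0.2 -0.8] q6 -2.31 tilt [-0. -0. -1.]
 shift mm tool: [-19.    0.5 -65.6] turn about tool x rad 0.0 | after turn axes y,z: [[-0.987, -0.158, 0.0], [-0.158, 0.987, -0.0]]
```

Request:
arm_command(series=[[[0,0,-4,0],[-2.3,0,-5,0],[-2.3,0,-5,0],[-2.2,0,-5,0],[-2.2,0,-5,0],[-1.8,0,-5,0],[-1.6,0,-5,0],[0,0,0,0]]])

```text
t: 21.65
tcp_pos: [0.5979, -0.2903, 0.1346]
tool_rot: [0.538, -0.459, -0.538, -0.459]
force: [-0.4, 0.6, -0.0]
finger_gap: 0.474
```

Request:
arm_command(series=[[[-1.3,0,-5,0],[-1.2,0,-5,0],[-1,0,-5,0],[-0.9,0,-5,0],[-0.5,0,-5,0],[-0.5,0,-5,0],[0,0,0,0],[0,0,0,0]]])

```text
t: 22.45
tcp_pos: [0.6022, -0.3189, 0.1396]
tool_rot: [-0.538, 0.459, 0.538, 0.459]
force: [-0.5, 0.6, -0.6]
finger_gap: 0.472
```

```bash
python3 corner.py n; python3 -c "
from h import *
easel(-36,141)"
```

```text
grip along,lat,w [-34.1   0.3 147.6] F [-0.1 -0.5 -0.2]
poly px [403 329] crop [256 368] far [  6.5 -31.1] near [-34.7  39.5]
poly px [421 313] crop [328 304] far [-36.1  45.4] near [-74.2 110.4]
u,lat [-34.1   0.3]
t 22.5 tcp [ 602.2 -318.6  139.6] zyaw 99.12 gap 0.464 F [-0.1 -0.5 -0.2] q6 -2.38 tilt [-0.  0. -1.]
 shift mm tool: [-1.4  0.3 -1.9] turn about tool x rad 0.0 | after turn axes y,z: [[-0.987, -0.158, 0.0], [-0.158, 0.987, 0.0]]
```

Request:
arm_command(series=[[[0,0,0,0],[0,0,0,0],[0,0,0,0],[0,0,0,0],[0,0,0,0],[0,0,0,0],[0,0,0,0],[0,0,0,0]]], jaw=0, force=40)

```text
t: 23.3
tcp_pos: [0.6021, -0.3179, 0.1397]
tool_rot: [-0.538, 0.458, 0.539, 0.459]
force: [-1.7, 5.3, 4.5]
finger_gap: 0.136
```

```bash
python3 corner.py o; python3 -c "
from h import *
easel(-36,141)"
```

```text
grip along,lat,w [-33.3   0.4 147.7] F [-1.1  6.   3.1]
poly px [403 329] crop [256 368] far [  6.5 -31.1] near [-34.6  39.4]
poly px [422 311] crop [332 296] far [-38.   52.5] near [-76. 117.]
u,lat [-33.3   0.4]
t 23.35 tcp [ 602.1 -317.9  139.7] zyaw 99.11 gap 0.138 F [-1.1  6.   3.1] q6 -2.38 tilt [-0.001  0.002 -1.   ]
 shift mm tool: [-1.3  0.4 -2.7] turn about tool x rad 0.0 | after turn axes y,z: [[-0.987, -0.158, 0.0], [-0.158, 0.987, 0.002]]
```

Grip closed at 11.7 mm, so flat on the faces. I lift it straight out.

Request:
arm_command(series=[[[-4,0,0,0],[-8,0,0,0],[-15,0,0,0],[-20,0,0,0],[-20,0,0,0],[-20,0,0,0],[0,0,0,0],[0,0,0,0]]])

```text
t: 24.15
tcp_pos: [0.6027, -0.3199, 0.228]
tool_rot: [0.539, -0.459, -0.537, -0.458]
force: [0.0, 0.3, -0.9]
finger_gap: 0.135
```

```bash
python3 - <<'E'
from h import *
s=snapshot("side")[:,:,::-1].copy(); cv2.imwrite("pics/side_p.png",s); st=status.sense(); easel(-36,220)
u=np.round(proj("side",st["tcp_pos"]-[0,0,.04])[0]).astype(int); x0,y0=u-[50,60]
t=cv2.imread("pics/top_l.png"); sl=cv2.imread("pics/side_l.png")
print("org top origin 168,196 scale 7.5; side origin 222,180 scale 3.5 at (0,..); pal origin",x0,y0)
W=np.zeros((600,800,3),np.uint8)
W[:,:500]=cv2.resize(t[196:276,168:168+67],(500,600),interpolation=cv2.INTER_CUBIC)
W[:300,500:]=cv2.resize(sl[180:255,222:297],(300,300),interpolation=cv2.INTER_CUBIC)
W[300:,500:750]=cv2.resize(s[y0:y0+120,x0:x0+100],(250,300),interpolation=cv2.INTER_CUBIC)
cv2.imwrite("pics/Q.png",W)
E
```

```text
u,lat [-34.7   0.1]
t 24.2 tcp [ 602.  -319.3  226.7] zyaw 99.1 gap 0.131 F [ 0.3 -0.3 -1.4] q6 -2.38 tilt [ 0.    -0.001 -1.   ]
 shift mm tool: [ 6.7  0.1 -1.3] turn about tool x rad 0.0 | after turn axes y,z: [[-0.987, -0.158, 0.0], [-0.158, 0.987, -0.001]]
org top origin 168,196 scale 7.5; side origin 222,180 scale 3.5 at (0,..); pal origin 368 209
```

View pics/Q.png

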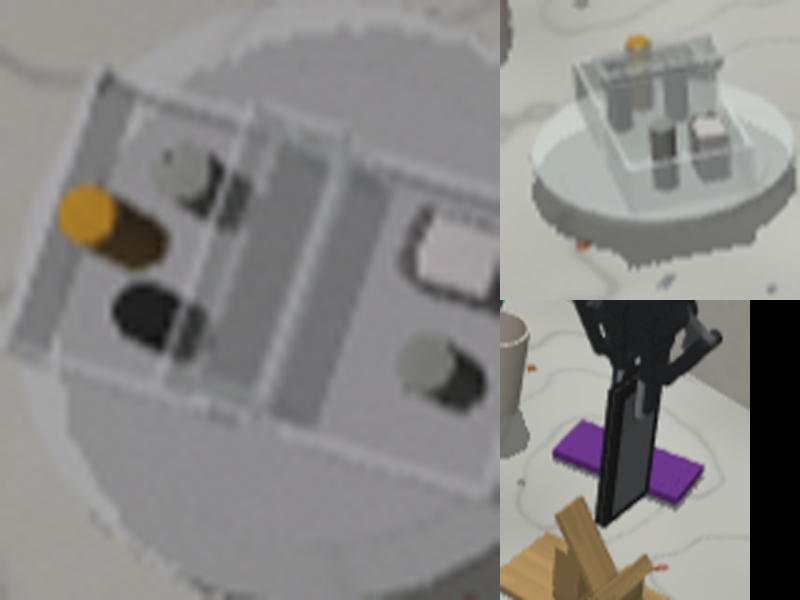

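The palette hangs vertical in the grip. The slot's lips in the top crop run (250,105)–(165,383) and (348,130)–(262,410). I triangulate them against the side view.

```bash
python3 - <<'E'
from h import *
T=[(250,105),(165,383),(348,130),(262,410)]; T=[(168+x/7.463,196+y/7.5) for x,y in T]
S=[(275,189.5),(241.5,196.3),(277,197),(245,205)]
for a,b in zip(T,S): p,e=tri(a,b); print(np.round(p*1000,1),round(e*1000,1))
q=plane("top",T,.097)*1000; c=q.mean(0); print(np.round(q,1),"centre",np.round(c,1))
for i,j in((1,0),(3,2),(0,2),(1,3)): v=q[j]-q[i]; print("len",round(np.hypot(*v[:2]),1),"heading",round(np.degrees(np.arctan2(v[1],v[0])),1))
B=plane("top",[(181.9,206.1),(169.4,242.6),(248.3,225),(235.8,263.8)],.06)*1000; print("box centre z60",np.round(B.mean(0),1), "heading",np.degrees(np.arctan2(*(B[0]-B[1])[1::-1])),np.degrees(np.arctan2(*(B[2]-B[3])[1::-1])))
t=cv2.imread("pics/top_l.png",0)[180:300,145:280]; z=cv2.resize(t,None,fx=4,fy=4,interpolation=cv2.INTER_CUBIC)
C=cv2.HoughCircles(z,cv2.HOUGH_GRADIENT,2,40,param1=60,param2=30,minRadius=140,maxRadius=190)
for x,y,r in C[0][:4]:
    p=plane("top",[(145+x/4,180+y/4),(145+(x+r)/4,180+y/4)],.015)*1000; print("circle",np.round(p[0],1),"r",round(np.hypot(*(p[1]-p[0])[:2]),1))
E
```

```text
[635.7 272.6  95. ] 4.5
[549.4 299.7  91.5] 9.6
[628.  247.5  85.1] 0.4
[543.6 274.8  77.3] 8.4
[[633.3 273.2  97. ]
 [552.9 295.8  97. ]
 [625.9 244.6  97. ]
 [545.  267.7  97. ]] centre [589.3 270.3  97. ]
len 83.6 heading -15.7
len 84.1 heading -15.9
len 29.5 heading -104.7
len 29.2 heading -105.7
box centre z60 [585.8 265.3  60. ] heading -17.264602410699553 -17.038655110053153
circle [589.  270.3  15. ] r 92.7
circle [567.9 253.7  15. ] r 97.6
circle [544.7 254.4  15. ] r 84.8
circle [606.6 288.2  15. ] r 99.4
```

Both the lips and the disc give a slot centre of about (589.2, 270.3) and heading -16°. Carry it over.

Request:
arm_command(series=[[[-8,-3,22,0],[0,-6,44,0],[0,-6,44,0],[0,-6,44,0],[0,-6,44,0],[0,-6,44,0],[0,-6,44,0],[0,-6,44,0],[0,-6,44,0],[0,-6,44,0]]])

```text
t: 25.2
tcp_pos: [0.591, 0.1055, 0.234]
tool_rot: [-0.538, 0.459, 0.539, 0.458]
force: [0.4, 0.5, -2.3]
finger_gap: 0.139
```

Request:
arm_command(series=[[[0,-6,44,0],[0,-6,44,0],[0,-6,44,0],[0,-3,22,0],[0,0,0,0.11],[0,0,0,0.11],[0,0,0,0.11],[0,0,0,0.11],[0,0,0,0],[0,0,0,0]]])

```text
t: 26.2
tcp_pos: [0.5878, 0.2587, 0.2341]
tool_rot: [-0.426, 0.565, 0.426, 0.564]
force: [0.4, 0.9, -1.3]
finger_gap: 0.136
```

```bash
python3 -c "
from h import *
go([.5892,.2703,.212],73.9)
s=snapshot('side'); cv2.imwrite('pics/side_r.png',s[:,:,::-1])
import numpy as np
g=cv2.cvtColor(s,cv2.COLOR_RGB2GRAY); st=status.sense()['tcp_pos']; u=np.round(proj('side',st-[0,0,.06])[0]).astype(int); x0,y0=u-[40,45]
m=(g[y0:y0+90,x0:x0+80]<80).astype(np.uint8); k=max(cv2.findContours(m,cv2.RETR_EXTERNAL,cv2.CHAIN_APPROX_NONE)[0],key=cv2.contourArea); h=cv2.approxPolyDP(k,2,True)[:,0,:]+[x0,y0]; print(h.tolist())
w=np.array([.9605,-.278,0])*.032; t=np.array([.278,.9605,0])*.006
for zz in (.1,.105,.11):
  for a in(1,-1):
    c=st*[1,1,0]+[0,0,st[2]-zz]+a*w-t; print(zz,a,np.round(proj('side',c)[0],1))
"
```

```text
t 26.2 tcp [587.8 258.7 234.1] zyaw 74.07 gap 0.136 F [ 0.4  0.9 -1.3] q6 -1.05 tilt [-0.002 -0.    -1.   ]
 shift mm tool: [22.1  1.8 11.6] turn about tool x rad 0.003 | after turn axes y,z: [[-0.961, 0.277, 0.001], [0.277, 0.961, -0.001]]
[[251, 127], [256, 137], [248, 141], [251, 185], [256, 187], [272, 184], [271, 138], [268, 136], [270, 127]]
0.1 1 [273.7 183.4]
0.1 -1 [251.3 187.6]
0.105 1 [273.8 184.9]
0.105 -1 [251.4 189.2]
0.11 1 [273.9 186.5]
0.11 -1 [251.6 190.8]
```

Request:
arm_command(series=[[[0,1,6,0],[0,0.8,5.6,0],[0,0,0,0],[10,0,0,0],[10,0,0,0],[8,0,0,0],[0,0,0,0],[0,0,0,0]]])

```text
t: 27.05
tcp_pos: [0.5899, 0.2698, 0.2061]
tool_rot: [-0.425, 0.565, 0.425, 0.565]
force: [0.0, 0.6, -0.7]
finger_gap: 0.131
```

```bash
python3 -c "
from h import *
go([.5892,.2703,.18],73.9)"
```

```text
t 27.05 tcp [589.9 269.8 206.1] zyaw 73.9 gap 0.131 F [ 0.   0.6 -0.7] q6 -1.03 tilt [-0.001 -0.    -1.   ]
 shift mm tool: [26.1  0.8  0.3] turn about tool x rad 0.0 | after turn axes y,z: [[-0.961, 0.277, 0.001], [0.277, 0.961, -0.001]]
```

Request:
arm_command(series=[[[4,0,0,0],[4,0,0,0],[4,0,0,0],[4,0,0,0],[4,0,0,0],[0,0,0,0]]])

```text
t: 27.65
tcp_pos: [0.5906, 0.2706, 0.1864]
tool_rot: [-0.425, 0.565, 0.425, 0.566]
force: [0.4, 2.3, -2.6]
finger_gap: 0.136
```

Request:
arm_command(series=[[[5,0,0,0],[5,0,0,0],[5,0,0,0],[5,0,0,0],[0,0,0,0]]])

```text
t: 28.15
tcp_pos: [0.5902, 0.2705, 0.1658]
tool_rot: [-0.425, 0.565, 0.425, 0.565]
force: [2.2, 4.1, -4.5]
finger_gap: 0.134
```

Request:
arm_command(series=[[[5,0,0,0],[5,0,0,0],[5,0,0,0],[5,0,0,0],[5,0,0,0],[0,0,0,0]]])

```text
t: 28.75
tcp_pos: [0.5901, 0.2704, 0.1407]
tool_rot: [-0.425, 0.565, 0.425, 0.565]
force: [2.7, 5.8, -3.1]
finger_gap: 0.139
```

Request:
arm_command(series=[[[4,0,0,0],[4,0,0,0],[3,0,0,0],[0,0,0,0]]])

```text
t: 29.15
tcp_pos: [0.5903, 0.2705, 0.1301]
tool_rot: [-0.425, 0.565, 0.425, 0.565]
force: [0.7, 6.6, -1.4]
finger_gap: 0.133
```

Request:
arm_command(series=[[[2,0,1,0],[2,0,0,0],[2,0,0,0],[0,0,0,0]]])

```text
t: 29.55
tcp_pos: [0.5903, 0.2708, 0.1269]
tool_rot: [-0.425, 0.565, 0.425, 0.565]
force: [-2.3, 2.7, 12.9]
finger_gap: 0.135
```

Request:
arm_command(series=[[[2,0,0,0],[2,0,0,0],[0,0,0,0]]])

```text
t: 29.85
tcp_pos: [0.5909, 0.2713, 0.1267]
tool_rot: [-0.426, 0.564, 0.425, 0.566]
force: [-6.7, 1.4, 28.7]
finger_gap: 0.135
```

Floor contact is at TCP z≈0.127, matching the predicted 105 mm from TCP to lower end. I relax the press and release.

Request:
arm_command(series=[[[-3,0,0,0],[0,0,0,0]]])

```text
t: 30.05
tcp_pos: [0.5906, 0.2711, 0.1268]
tool_rot: [-0.426, 0.564, 0.425, 0.565]
force: [-2.2, 1.3, 14.8]
finger_gap: 0.134
```

Request:
arm_command(series=[[[0,0,0,0],[0,0,0,0],[0,0,0,0],[0,0,0,0],[0,0,0,0],[0,0,0,0]]], jaw=50)

```text
t: 30.65
tcp_pos: [0.5902, 0.2707, 0.1233]
tool_rot: [-0.425, 0.565, 0.425, 0.565]
force: [1.1, 0.1, 0.1]
finger_gap: 0.497
```

Request:
arm_command(series=[[[-10,0,0,0],[-20,0,0,0],[-30,0,0,0],[-40,0,0,0],[-40,0,0,0],[-40,0,0,0],[0,0,0,0],[0,0,0,0],[0,0,0,0]]])

```text
t: 31.55
tcp_pos: [0.5895, 0.2707, 0.3028]
tool_rot: [-0.425, 0.566, 0.425, 0.564]
force: [-0.3, -0.5, 0.1]
finger_gap: 0.5
```

```bash
python3 - <<'E'
from h import *
go([.5892,.2703,.18],73.9)
s=snapshot('side'); cv2.imwrite('pics/side_z.png',s[:,:,::-1]); t=snapshot('top'); cv2.imwrite('pics/top_z.png',t[:,:,::-1])
C=np.array([.5892,.2703,.162]); w=np.array([.9605,-.278,0])*.032; n=np.array([.278,.9605,0])*.006
print("expected top corners",[np.round(proj('side',C+a*w+b*n)[0],1).tolist() for a in(1,-1) for b in(1,-1)])
x0,y0=210,100; g=cv2.cvtColor(s,cv2.COLOR_RGB2GRAY)[y0:y0+115,x0:x0+110]; m=(g<75).astype(np.uint8)
for k in sorted(cv2.findContours(m,cv2.RETR_EXTERNAL,cv2.CHAIN_APPROX_NONE)[0],key=cv2.contourArea)[-3:]: print(cv2.contourArea(k),(cv2.approxPolyDP(k,2,True)[:,0,:]+[x0,y0]).tolist())
# bystanders: difference to the first pictures
for nm,a,boxes in(("top",t,{"cup":(312,145,375,210),"polish":(455,328,490,358),"curler":(145,330,200,390)}),("side",s,{"cup":(348,208,384,272),"polish":(305,355,334,398),"curler":(134,230,184,252)})):
    b=cv2.imread(f"pics/{nm}0.png")[:,:,::-1]
    for k,(u0,v0,u1,v1) in boxes.items(): print(nm,k,round(np.abs(a[v0:v1,u0:u1].astype(int)-b[v0:v1,u0:u1]).mean(),1))
E
```

```text
t 31.55 tcp [589.5 270.7 302.8] zyaw 73.91 gap 0.5 F [-0.3 -0.5  0.1] q6 -1.03 tilt [-0.002 -0.001 -1.   ]
 shift mm tool: [122.8  -0.   -0.3] turn about tool x rad 0.0 | after turn axes y,z: [[-0.961, 0.277, 0.002], [0.277, 0.961, -0.001]]
expected top corners [[269.9, 170.7], [271.2, 172.7], [247.5, 174.8], [248.7, 176.8]]
1.5 [[264, 213], [266, 214]]
346.0 [[246, 100], [250, 108], [250, 120], [254, 121], [255, 115], [257, 127], [262, 127], [266, 100]]
471.5 [[270, 171], [249, 175], [250, 197], [272, 193]]
top cup 16.1
top polish 16.3
top curler 32.3
side cup 2.9
side polish 3.2
side curler 3.3
```

The palette's top corners at side (270,171) and (249,175) match the expected home position, (270,171) and (248,175), to within about 1 px. The bystander patches in the side view are unchanged. Handing in.

```bash
python3 -c "
from station import ticket
print(ticket.sign_off())"
```

```text
the job is handed in; nothing more can be done
None
```

The palette is in the organiser's slot, released and the arm clear, after first resting released on the easel. I handed the job in at about 32 s of the 72 s allowed; the hand-in gave no verdict.

- **Easel:** The tool can only turn about its own vertical axis, so I tilted the palette in the grip by pressing it on the easel board's top edge and then the basin's outer wall. The lower end caught on the ledge lip on the first try, at about 17 N; I backed off and re-entered. A picture after release showed it leaning and seated behind the lip.
- **Slot:** I pushed it upright with a finger while it stood in the ledge, gripped it flat across its thickness (11.7 mm), and carried it to the slot. I slid it down until it met the floor, with the gripper at the height I had predicted; the press peaked at about 29 N.
- **Last checks:** The palette's visible top corners in the side view match the fully-home position to about 1 px (roughly 2 mm), and after release the force reading was about zero.
- **Check that disagreed:** The side-view patches around the cup, polish and curler differ only by about 3 grey levels from the start. The top-view patches differ by 16 to 32. I put that down to the arm and its shadow but did not verify it, so the bystanders are confirmed from the side view only.

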